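Line up the ferrules with the rule

TASK

Take the aluminium rule by its wooden grip and, with its long edge, push the three knife-handle ferrules forward (away from the robot) into a straight row, each standing upright and about centred on the black line across the white board. Touch the ferrules only with the rule, leave the black loupe behind the board alone, and at the end let go of the rule so that it lies flat.

Things in the scene. Friction and masses are not known exactly. Their poses are not given: they have to be found in the camera images.
- rule_grip (a point): Loose aluminium rule left of the board, 0.3 kg: flat plate 60 (x) x 240 (y) x 10 mm with straight long edges, and an upright wooden grip on its middle, 16 thick (x), 80 long (y), reaching 10 to 70 mm above the underside. The point is in the grip, midway along and across, 50 mm above the underside: fingers closing along x here stay above the ferrules. Long edges 30 mm either side.
- line_mid (a point): Middle of the black line (4 x 240 mm) on a fixed white board 180 x 260 x 6 mm; the point is on the board's top, 6 mm above the table. y runs along the line, x across it, roughly away from the robot; z up. The board reaches 40 mm beyond the line (+x), 140 mm before it (-x), 130 mm to each side. The ferrules start scattered 38 to 92 mm before the line (-x).
- ferrule_1: Black ferrule: plain ring, 23 mm in diameter and 22 mm high, about 12 g, standing upright on the white board, one of the three in the row. Origin: centre of its underside (z up)
- ferrule_2: Beige ferrule: plain ring, 23 mm in diameter and 22 mm high, about 12 g, standing upright on the white board, one of the three in the row. Origin: centre of its underside (z up)
- ferrule_3: White ferrule: plain ring, 23 mm in diameter and 22 mm high, about 12 g, standing upright on the white board, one of the three in the row. Origin: centre of its underside (z up)
- loupe: Bystander: black eye loupe, a wider ring, 37 mm in diameter and 22 mm high, standing on the table beyond the board. Origin: centre of its underside.
Things that resemble listed ones, but are neither listed nor needed, are in the scene too. Leave any green or red look-alike of the ferrule_2 alone. What is shaped like the ferrule_3 but blue is not meant.

How it is judged:
On the way:
1. the rule is held by the fingers and carried from its place (contact force between the fingers and rule above 1 N and distance of rule_grip from where it was at the start of the episode above 0.05 m), for 0.2 s.
At the end, for the whole second after the job is handed in: All three ferrules stand upright on the white board (tilt under 0.15 rad) and at rest, each centre within 10 mm of the black line, measured across it; the rule lies flat (tilt under 0.15 rad) on the board or table (x of ferrule_1 in the frame of line_mid between -0.01 and 0.01 m and y of ferrule_1 in the frame of line_mid between -0.13 and 0.13 m and z of ferrule_1 in the frame of line_mid between -0.004 and 0.006 m and angle between each of ferrule_1, ferrule_2, ferrule_3, rule_grip's own z axis and vertical below 0.15 rad and linear speed of each of ferrule_1, ferrule_2, ferrule_3 below 0.02 m/s and x of ferrule_2 in the frame of line_mid between -0.01 and 0.01 m and y of ferrule_2 in the frame of line_mid between -0.13 and 0.13 m and z of ferrule_2 in the frame of line_mid between -0.004 and 0.006 m and x of ferrule_3 in the frame of line_mid between -0.01 and 0.01 m and y of ferrule_3 in the frame of line_mid between -0.13 and 0.13 m and z of ferrule_3 in the frame of line_mid between -0.004 and 0.006 m and height (world z) of rule_grip below 0.064 m); the robot touches nothing.
It fails at once if a ferrule is touched by the fingers or the arm (contact force between any of the fingers, the arm and ferrule_1 above 0.3 N or contact force between any of the fingers, the arm and ferrule_2 above 0.3 N or contact force between any of the fingers, the arm and ferrule_3 above 0.3 N).
It fails at once if the loupe is moved by more than 15 mm (distance of loupe from where it was at the start of the episode above 0.015 m).
It also fails if it takes over 38 s, if anything falls off the work surface, if the arm or the gripper's body presses on something with over 40 N, if the wrist force passes 120 N, or if a joint passes its speed limit or range.

ROBOT

A 6-joint arm with a two-finger parallel gripper is mounted at the origin on a cart in front of the work surface, level with it; the furniture and walls round the work are solid. World frame = base frame: x ahead of the robot, y to its left, z up, the work surface at z = 0. Lengths are in m, angles in rad, forces in N, time in s.
With the tool pointing down it reaches from about 0.375 to 0.925 m from the base axis. Payload 5.7 kg.
Tool frame: the origin (TCP) lies on the centre line of the jaws, within the pads' length; the fingertips stand 8 mm ahead of it and the grasp point (between the pads) lies 11 mm behind it; z points along the fingers, y is the line along which they close (so a half turn about z gives the same grasp; the last joint's range is limited). The gripper opens to 85 mm and grips with 20 to 120 N. Pads are 22 mm wide; open, the fingers measure 114 mm over their backs; the gripper's body (76 mm by 85 mm) begins 54 mm behind the grasp point. The pads swing forward as they close: fully open they stand 13 mm farther back than shut.
Start: joints at [1.214, 0.359, 1.51, -0, 1.272, -0.115], TCP at [0.144, 0.583, 0.239] pointing down, gripper open.
Joint ranges: [-2.97, 2.97], [-1.01, 2.36], [0.21, 2.38], [-0.96, 4.11], [0.2, 2.71], [-2.98, 2.98]. Speed limits (rad/s): [2.39, 2.39, 3.14, 3.14, 3.14, 3.14].

INTERFACE

Orientations are given as a rotation vector (axis times angle).
In Python, from station import manip, effector, sensors, get_image gives the robot as it stands. Calls block until the motion is done:
- manip.goto(position, orientation): joint-space move of the TCP to a pose.
- manip.servo_line(position, attitude=None, v=0.15): straight line of the TCP; attitude=None keeps the orientation; v is the mean speed in m/s.
- manip.set_joints(angles): joint-space move.
- effector.set_gripper(opening, squeeze=None): finger opening in m; squeeze is the grip in N (None keeps the last); returns when the fingers have stopped.
- manip.dwell(seconds).
- manip.solve_ik(position, orientation): joint angles nearest the present ones, or None.
- sensors.observe(): the state.
- get_image(name): name is "scene" or "top"; returns a dict with "frame" (400x640x3 uint8, blue, green, red), "z_map" (400x640 float32, m along the optical axis (not along the pixel's ray), 0 where there is no reading), "camera_matrix" (3x3 intrinsics, pixels), "pose" (4x4, takes a point from camera to world coordinates). Camera axes: x right, y up, looking along -z (the intrinsics and any distortion apply to the point x, -y, -z); pixel columns grow to the right and rows downward; lengths in m; the calibration is good to about 2 mm. A picture is of the moment at which its call begins.
A pose or a line that the arm cannot do raises manip.MotionError and nothing moves.
- manip.hand_in(): hands the job in; it is judged then, once.
The state is a dict: "time": time; "joint_pos": joint angles; "qd": joint speeds; "tau": joint torques, N m; "tool_pos": TCP position; "orientation": TCP orientation; "wrist_force": force on the tool from outside, world axes, zero at the start; "wrist_torque": the same for the moment, N m; "finger_gap": finger opening in m; "gripper_force": force on a finger pad.
Only numpy, scipy, OpenCV 4.12 (cv2) and the standard library are available. Lean on these libraries where they do the work, as an engineer would, in place of code of your own. Each camera call takes 0.05 s, during which the arm holds its last target. There are 200 camera calls.

## Working session

There is one attempt and no reset: what is moved stays moved. The work goes in short steps, each a Python script; the robot and the scene stay as the last script left them, time stands still between calls to the robot, and variables do not carry over. Pictures are saved under pics/ and viewed, at most 10 in all, crops included, and the job is handed in when it is done.

```bash
mkdir -p pics
cat > h.py <<'E'
import numpy as np, cv2
from station import manip, effector, sensors, get_image
def shot(n):
    d=get_image(n); return d
def w2p(d,P):
    T=np.linalg.inv(d['pose']);c=T[:3,:3]@np.array(P)+T[:3,3];K=d['camera_matrix'];v=K@np.array([c[0],-c[1],-c[2]]);return v[:2]/v[2]
def ray(d,u,v,z):
    K=d['camera_matrix'];r=np.linalg.inv(K)@np.array([u,v,1.]);r=d['pose'][:3,:3]@(r*[1,-1,-1]);o=d['pose'][:3,3]
    return o+r*(z-o[2])/r[2]
def cloud(d):
    h,w=d['z_map'].shape;u,v=np.meshgrid(np.arange(w),np.arange(h));z=d['z_map'];K=d['camera_matrix']
    p=np.stack([(u-K[0,2])/K[0,0]*z,-(v-K[1,2])/K[1,1]*z,-z],-1)
    p=p@d['pose'][:3,:3].T+d['pose'][:3,3];p[z==0]=np.nan;return p
E
python3 - <<'E'
from h import *
import pickle
for n in ('top','scene'):
    d=shot(n);cv2.imwrite(f'pics/{n}0.png',d['frame']);pickle.dump(d,open(n+'0.pkl','wb'));print(n,d['pose'].round(3),d['camera_matrix'].round(1),{k:v for k,v in d.items() if k not in('frame','z_map','pose','camera_matrix')})
s=sensors.observe();print(s)
E
```

```text
top [[ 0.112  0.972 -0.207  0.347]
 [-0.994  0.111 -0.018  0.052]
 [ 0.005  0.207  0.978  1.207]
 [ 0.     0.     0.     1.   ]] [[494.9   0.  316.3]
 [  0.  494.9 194. ]
 [  0.    0.    1. ]] {}
scene [[ 0.552  0.466 -0.692  0.016]
 [-0.834  0.283 -0.474 -0.359]
 [-0.025  0.838  0.545  0.534]
 [ 0.     0.     0.     1.   ]] [[440.6   0.  314.3]
 [  0.  440.6 199.2]
 [  0.    0.    1. ]] {}
{'time': 0.1, 'joint_pos': array([ 1.21389352e+00,  3.59450254e-01,  1.51136540e+00,  1.21149591e-06,
        1.27246752e+00, -1.15073828e-01]), 'qd': array([ 0.00045771, -0.00015783, -0.00214171,  0.00092686, -0.00140795,
       -0.00095065]), 'tau': array([ 1.11797617e-03, -5.28643906e+01, -2.79350889e+01, -1.13812910e-04,
        4.85369688e-03,  1.07903148e-06]), 'tool_pos': array([0.14346418, 0.58196671, 0.23851165]), 'orientation': array([-3.78891739e-01, -3.11826048e+00,  2.58112502e-03]), 'wrist_force': array([ 0.21060774, -1.00425913, -0.68621473]), 'wrist_torque': array([-0.0118326 ,  0.05423921, -0.02158957]), 'gripper_force': 0.0, 'finger_gap': 0.08535677088008793}
```

View pics/top0.png

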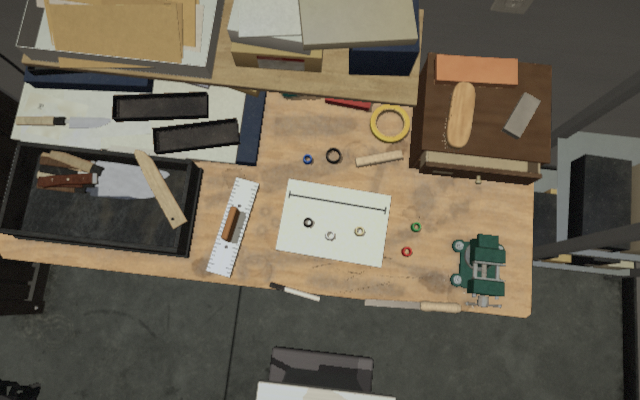

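View pics/scene0.png

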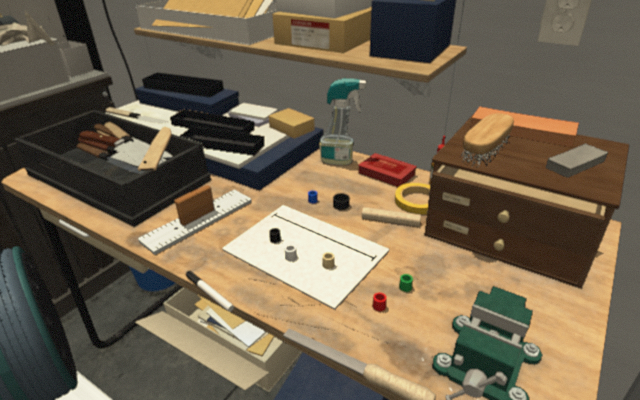

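The top view shows the rule near (233,227), the board centred near (335,223), and its line from (290,195) to (385,212). The ferrules are black (308,223), white (330,236) and beige (360,231); the loupe is at (333,156). Next I'll measure these.

```bash
cat > meas.py <<'E'
from h import *
def board(d):
    f=d['frame'].astype(int);hsv=cv2.cvtColor(d['frame'],cv2.COLOR_BGR2HSV)
    m=((hsv[...,1]<60)&(hsv[...,2]>150)).astype(np.uint8)
    m[:, :270]=0;m[:,400:]=0;m[:170]=0;m[275:]=0
    m=cv2.morphologyEx(m,cv2.MORPH_CLOSE,np.ones((13,13)))
    c=max(cv2.findContours(m,0,1)[0],key=cv2.contourArea)
    P=np.array([ray(d,*q[0],.006)[:2] for q in c])
    return cv2.minAreaRect((P*1000).astype(np.float32)),c
def line(d):
    g=d['frame'].max(2).astype(int)
    pts=[]
    for u in range(292,384):
        e=194+ (u-290)*17/95+1
        vs=np.arange(int(e)-5,int(e)+7);w=np.clip(200-g[vs,u],0,None)**2.
        if w.sum()>0: pts.append(ray(d,u,(w*vs).sum()/w.sum(),.006)[:2])
    return np.array(pts)
E
python3 - <<'E'
from meas import *
import pickle
d=pickle.load(open('top0.pkl','rb'));s=pickle.load(open('scene0.pkl','rb'))
r,c=board(d);print('board',r)
L=line(d);vx,vy,x0,y0=cv2.fitLine(L.astype(np.float32),cv2.DIST_HUBER,0,.001,.001).ravel();print('line',vx,vy,x0,y0,np.arctan2(vy,vx),L[0],L[-1])
for n,u,v,z in [('blk',308,223,.02),('wht',330,236,.02),('bei',360,231,.02),('loupe',333,156,.02),('blue',308,159,.02)]:print(n,ray(d,u,v,z))
# scene cross-check of ferrules
for n,u,v in [('blk',275,231),('wht',290,249),('bei',328,256)]:print(n,'scene',ray(s,u,v,.028))
# rule
hsv=cv2.cvtColor(d['frame'],cv2.COLOR_BGR2HSV)
m=((hsv[...,1]<70)&(hsv[...,2]>140)).astype(np.uint8);m[:,:200]=0;m[:,265:]=0;m[:172]=0;m[282:]=0
m=cv2.morphologyEx(m,cv2.MORPH_CLOSE,np.ones((15,15)))
c=max(cv2.findContours(m,0,1)[0],key=cv2.contourArea)
print('rule',cv2.minAreaRect((np.array([ray(d,*q[0],.01)[:2] for q in c])*1000).astype(np.float32)))
# grip via cloud
for nm,q,(a,b,e,g) in [('top',d,(170,285,195,270)),('scene',s,(170,260,130,260))]:
    p=cloud(q)[a:b,e:g].reshape(-1,3)
    k=p[(p[:,2]>.062)&(p[:,2]<.08)&(p[:,0]>.4)]
    print(nm,len(k));
    if len(k)>5: print(k.mean(0),cv2.minAreaRect((k[:,:2]*1000).astype(np.float32)))
    t=cloud(q)
    for z in [('t',t)]: pass
p=cloud(d)[170:260,270:400].reshape(-1,3);k=p[(p[:,2]>.02)&(p[:,2]<.05)]
print(len(k),np.nanmedian(p[:,2]))
print('tcp px',w2p(d,[.144,.583,.239]))
big=cv2.resize(d['frame'][140:290,190:430],None,fx=3.3,fy=3.3,interpolation=cv2.INTER_CUBIC);cv2.imwrite('pics/top0c.png',big)
E
```

```text
board ((535.8021850585938, 24.973953247070312), (261.140625, 181.6100616455078), 86.79608917236328)
line 0.05601532 0.9984299 0.58585423 0.020325426 1.5147517 [0.59217746 0.13430408] [ 0.57890677 -0.09329705]
blk [0.52375066 0.08625279 0.02      ]
wht [0.49833715 0.02995538 0.02      ]
bei [ 0.51856475 -0.04073163  0.02      ]
loupe [0.69826277 0.04384311 0.02      ]
blue [0.68347069 0.10484657 0.02      ]
blk scene [0.52778958 0.08420951 0.028     ]
wht scene [0.49946413 0.02810468 0.028     ]
bei scene [ 0.5191731  -0.04025863  0.028     ]
rule ((497.6029052734375, 269.9717712402344), (97.07062530517578, 246.0327606201172), 89.62942504882812)
top 246
[0.49888195 0.26860725 0.06979074] ((548.6103515625, 297.32696533203125), (182.40670776367188, 59.13892364501953), 30.2252197265625)
scene 668
[0.4883832  0.32559039 0.06928249] ((491.7135314941406, 310.9176025390625), (117.0755386352539, 142.2858123779297), 88.74214172363281)
118 0.005219274023493536
tcp px [ 15.87437075 377.39251168]
```

View pics/top0c.png

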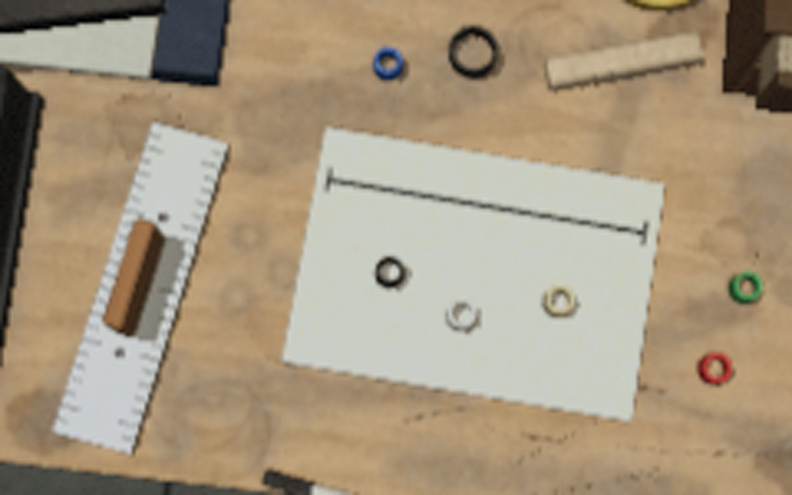

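The crop confirms the layout: rule corners at about (152,123), (229,146), (132,453) and (54,430), black line from (328,178) to (645,232), and nothing in the rule's way. Next step is to grasp and lift.

```bash
cat >> h.py <<'E'
PH=-0.056; LM=np.array([.5858,.0213]); EX=np.array([np.cos(PH),np.sin(PH)]); EY=np.array([-EX[1],EX[0]])
def tl(p): q=np.array(p)[:2]-LM; return np.array([q@EX,q@EY])
def fl(x,y): return LM+x*EX+y*EY
def ori(psi,flip=0):
    a=(psi+np.pi/2)/2+flip*np.pi/2; return np.pi*np.array([np.cos(a),np.sin(a),0])
E
python3 - <<'E'
from h import *
import pickle
d=pickle.load(open('top0.pkl','rb'))
C=np.array([ray(d,190+u/3.3-.35,140+v/3.3-.35,.01)[:2] for u,v in [(152,123),(229,146),(132,453),(54,430)]])
c=C.mean(0);e=(C[0]+C[1]-C[2]-C[3]);yaw=np.arctan2((C[0]-C[3]+C[1]-C[2])[1],e[0]);print('corners',C.round(4),c,np.linalg.norm(e)/2,yaw)
G=np.array([ray(d,190+u/3.3-.35,140+v/3.3-.35,.07)[:2] for u,v in [(149,218),(164,226),(123,336),(104,326)]])
print('grip',G.round(4),G.mean(0))
for n,u,v in [('b',308,223),('w',330,236),('e',360,231)]:print(n,tl(ray(d,u,v,.024)))
# direction of long axis -> rule y; closing axis perpendicular
long=np.arctan2(e[1],e[0]); psi=long-np.pi/2; print('long',long)
for f in (0,1):
  for nm,P,ps in [('g',c,psi),('p',fl(-.14,0),PH)]:
    for k in (0,np.pi):
      q=manip.solve_ik([*P,.1],ori(ps+k)); print(nm,f,k,None if q is None else np.round(q,2))
  break
E
```

```text
corners [[0.6199 0.2786]
 [0.6088 0.2185]
 [0.3751 0.2572]
 [0.3851 0.3157]] [0.49723876 0.26751889] 0.23728949852559217 -0.16030431867988246
grip [[0.5375 0.2593]
 [0.533  0.2479]
 [0.4527 0.2651]
 [0.4581 0.2793]] [0.49529036 0.26289432]
b [-0.06617669  0.06123097]
w [-0.08832445  0.00379365]
e [-0.06425356 -0.06541634]
long -0.16030431867988246
g 0 0 [ 0.37  0.47  1.73 -0.    0.94  2.1 ]
g 0 3.141592653589793 [ 0.37  0.47  1.73 -0.    0.94 -1.04]
p 0 0 [-0.09  0.34  1.99 -0.    0.82 -0.03]
p 0 3.141592653589793 None
```

Run:
```python
from h import *
psi=-.160+np.pi/2;o=ori(psi)
effector.set_gripper(.06)
manip.goto([.4965,.2675,.13],o)
manip.servo_line([.4965,.2675,.040],v=.12)
effector.set_gripper(0,60)
s=sensors.observe();print(s['time'],s['finger_gap'],s['gripper_force'],s['tool_pos'])
zg=s['tool_pos'][2]
manip.servo_line([.4965,.2675,.13],v=.15)
manip.servo_line([.46,.13,.14],v=.25)
P=fl(-.14,0)
manip.goto([*P,.12],ori(PH))
s=sensors.observe();print(s['time'],s['finger_gap'],s['gripper_force'],s['tool_pos'],s['wrist_force'],zg)
import pickle
for n in ('top','scene'):
    d=shot(n);pickle.dump(d,open(n+'1.pkl','wb'))
    cv2.imwrite(f'pics/{n}1.png',d['frame'])
```

```text
3.6083 0.015548639479982434 62.274852991104126 [0.49694399 0.26772724 0.0405835 ]
6.2167 0.015481472242418918 61.20941519737244 [0.44656159 0.02987351 0.11999358] [ 0.38216625  0.76497915 -2.62635757] 0.04058349658651005
```

View pics/scene1.png

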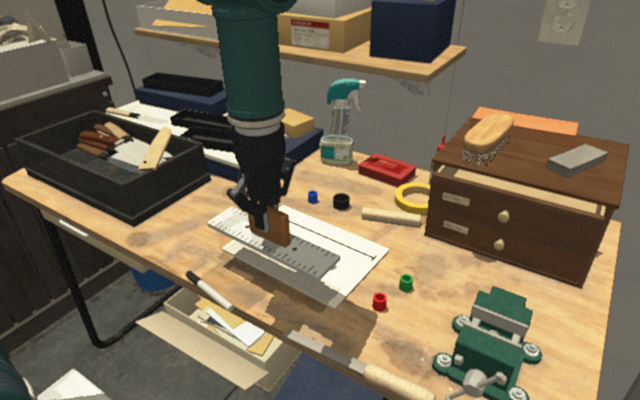

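View pics/top1.png

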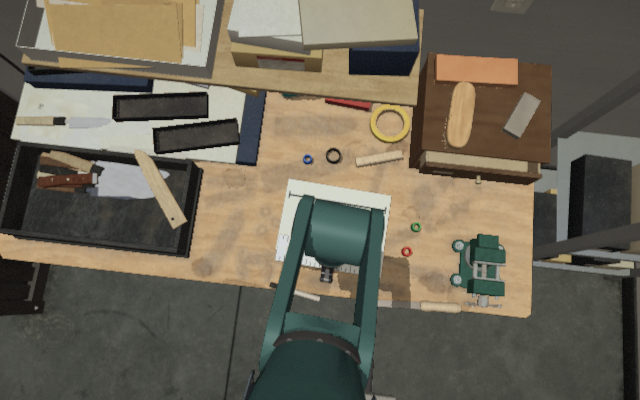

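The rule is held level behind the board. In the scene view its right end is near (334,265) and its left end near (212,220). I'll check the yaw and offset from those corners.

Run:
```python
from h import *
import pickle
s=pickle.load(open('scene1.pkl','rb'))
cv2.imwrite('pics/s1c.png',cv2.resize(s['frame'][190:310,195:355],None,fx=5,fy=5,interpolation=cv2.INTER_CUBIC))
for x in(-.17,-.11):
  for y in(-.12,.12): print(x,y,(w2p(s,[*fl(x,y),.0894])-[195,190])*5)
```

```text
-0.17 -0.12 [605.39902448 434.85438799]
-0.17 0.12 [ 50.26163791 158.95134943]
-0.11 -0.12 [720.66860989 325.1019502 ]
-0.11 0.12 [175.40897597  79.61224804]
```

View pics/s1c.png

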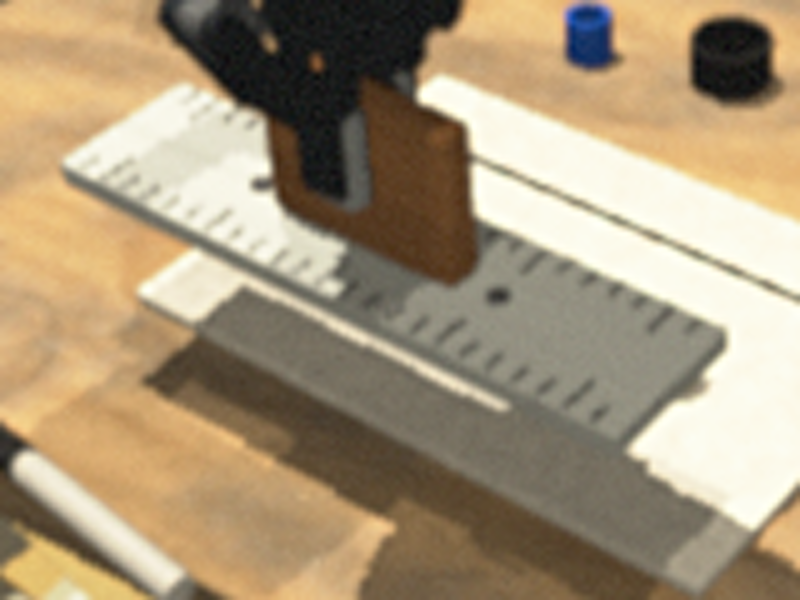

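Run:
```python
from h import *
import pickle
z=.0483
manip.servo_line([*fl(-.14,.005),z+.02],v=.1)
manip.servo_line([*fl(-.14,.005),z],v=.04)
manip.servo_line([*fl(-.041,.005),z],v=.035)
s=sensors.observe();print(s['time'],s['tool_pos'],tl(s['tool_pos']),s['wrist_force'],s['gripper_force'])
manip.servo_line([*fl(-.045,.005),z],v=.03)
d=shot('scene');pickle.dump(d,open('scene2.pkl','wb'))
cv2.imwrite('pics/s2c.png',cv2.resize(d['frame'][170:310,205:405],None,fx=4,fy=4,interpolation=cv2.INTER_CUBIC))
```

```text
10.6083 [0.54506996 0.02858602 0.04829591] [-0.041074    0.00499491] [ 0.0693568  -0.14260655 -2.9300358 ] 61.22360587120056
```

View pics/s2c.png

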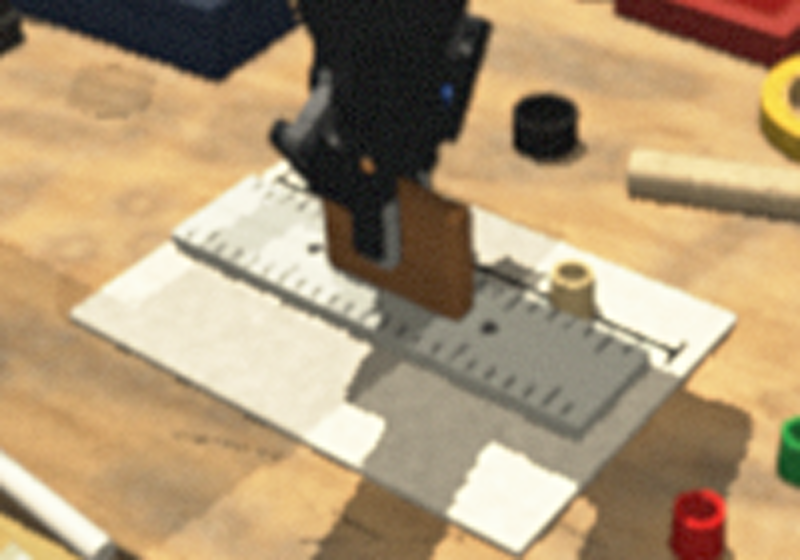

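The beige ferrule stands on the line and the rule lies over the board; the other two ferrules are hidden behind the gripper. I'll release, retreat and look again.

Run:
```python
from h import *
import pickle
z=.0483
manip.servo_line([*fl(-.045,.005),z-.0013],v=.02)
effector.set_gripper(.032)
manip.dwell(.2)
manip.servo_line([*fl(-.045,.005),.16],v=.12)
manip.goto([.3,.45,.25],ori(PH+.8))
s=sensors.observe();print(s['time'],s['finger_gap'])
ims=[]
for n,(a,b,c,e) in [('top',(150,280,260,410)),('scene',(170,300,215,400))]:
    d=shot(n);pickle.dump(d,open(n+'3.pkl','wb'))
    ims.append(cv2.resize(d['frame'][a:b,c:e],(400,400*(b-a)//(e-c)),interpolation=cv2.INTER_CUBIC))
h=max(i.shape[0] for i in ims)
cv2.imwrite('pics/f3.png',np.hstack([cv2.copyMakeBorder(i,0,h-i.shape[0],0,0,0) for i in ims]))
```

```text
14.5833 0.03218883392814159
```

View pics/f3.png

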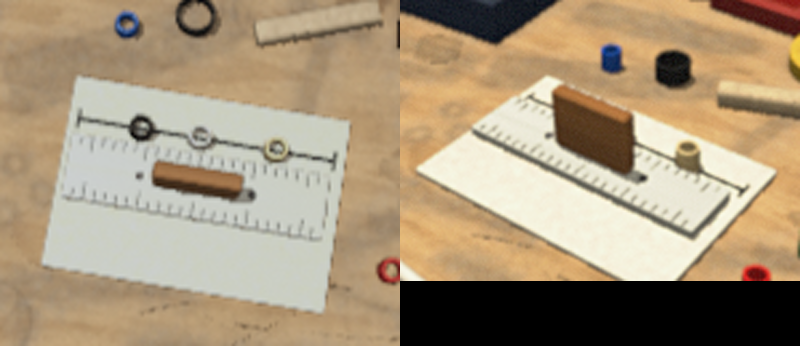

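All three ferrules stand in a row on the line, at crop positions (141,128), (201,137) and (277,149). The rule lies flat. I'll check the numbers and hand in.

Run:
```python
from h import *
import pickle
d=pickle.load(open('top3.pkl','rb'))
X=[tl(ray(d,260+u/2.667-.3,150+v/2.667-.3,.024)) for u,v in [(141,128),(201,137),(277,149)]]
print(np.round(X,4))
if max(abs(x[0]) for x in X)<.006: print(manip.hand_in())
```

```text
[[-0.0029  0.0609]
 [-0.0019  0.0055]
 [-0.0012 -0.0647]]
the job is handed in; nothing more can be done
None
```

The job is handed in: all three ferrules stand upright within about 3 mm of the black line (measured in the top camera), the rule lies flat on the board, and the loupe was not touched; the last clock reading before hand-in was 14.6 s.

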